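Uncap the reference gauge and park its cap mouth up

TASK

Take the square white cap off the reference gauge without pulling the gauge out of its nest: the cap is caught on the gauge until you turn it about an eighth of a turn or more. Then stand the cap upside down, mouth up, flat on the floor of the empty tray and let go. The gauge must stay seated in its nest and everything else stay where it is.

Things in the scene. Friction and masses are not known exactly. Their poses are not given: they have to be found in the camera images.
- cap_center (a point): Centre of the loose white plastic cap, a square box 54 x 54 mm, 52 mm high, 4 mm walls, one end closed, the other open (the mouth). Its z axis points from the mouth to the closed end: up at the start, mouth down over the gauge, rim resting on the gauge's foot. x and y are normal to its flat sides. About 0.1 kg.
- cap_mouth (a point): Centre of the cap's mouth, 26 mm from its centre. Two tabs inside it (+y and -y walls) catch under the gauge's bar while the cap's sides are parallel to the foot's (start: within 7 degrees): pulled up, it then brings the gauge along. Turned about the vertical, either way, 40 to 130 degrees from there it is free and lifts straight off. 2 mm side play, turns easily, no stops.
- gauge_foot (a point): Centre of the square steel foot, 60 x 60 x 14 mm, of the loose reference gauge (about 0.4 kg, 56 mm high in all). The foot stands in the nest's pocket with 1.5 mm play a side; the pocket keeps it from turning, nothing holds it down.
- gauge_bar (a point): Centre of the gauge's cross-bar, 40 mm long (along the gauge's y) x 8 x 5 mm, on the 20 mm thick post that stands on the foot, 24.5 mm above the foot's centre; hidden under the cap at the start.
- nest: The fixed nest: dark plate 116 x 116 x 6 mm with a square pocket for the gauge's foot, its walls 79 mm square outside and 10 mm above the plate. Origin: centre of the plate's underside, on the table; the foot rests 6 mm above it; x, y parallel to the pocket's sides. Nest and mat may swap sides.
- column_top (a point): Top centre of the fixed round column, 110 mm high, up to 26 mm thick, on the nest's +x side, 86 mm from the middle of the nest.
- mat: A fixed black rubber mat, 150 x 150 x 4 mm, bare: a clear place for setting things down. Origin: centre of its underside, on the table.
- tray: The empty one of three identical fixed grey trays, 92 x 92 mm outside, 84 mm inside, floor 4 mm thick, walls 14 mm high overall. Origin: centre of its underside, on the table; x, y parallel to its sides. The three trays stand in a row going away from the robot, in any order.
- tray_b: Same tray, holding the ring gauge.
- tray_c: Same tray, holding the brass part.
- ring: a plain steel ring gauge, 52 mm across, 20 mm high, lying in one of the occupied trays; leave alone (origin: underside)
- turned: a stepped turned brass part, 44 mm across, 28 mm high, in the other occupied tray; leave alone (origin: underside)
- bottle: a closed clear bottle, 48 mm across, 130 mm high, standing; leave alone (origin: underside)
- loupe: a black eye loupe, 42 mm across, 42 mm high, standing; leave alone (origin: underside)
- driver: a black-handled screwdriver 150 mm long lying on the table; leave alone
- block: a flat steel gauge block 50 x 30 x 12 mm lying on the table; leave alone (origin: underside)
- weight: a small steel cylinder, 26 mm across, 24 mm high, standing; leave alone (origin: underside)

How it is judged (in metres and radians):
On the way:
1. the cap is off and away from the gauge, which still sits in its nest (horizontal distance between cap_center and gauge_foot above 0.07 m and z of gauge_foot in the frame of nest between 0.01 and 0.016 m and angle between gauge_foot's own z axis and vertical below 0.06 rad), for 0.1 s.
At the end, for the whole second after the job is handed in: The cap stands mouth up (within 5 degrees) on the floor of the empty tray (its centre within 18 mm of the tray's centre along each side, and 26 to 34 mm above the table), at rest; the gauge sits upright in its nest (foot within 3 mm of its seated height) (x of cap_center in the frame of tray between -0.018 and 0.018 m and y of cap_center in the frame of tray between -0.018 and 0.018 m and z of cap_center in the frame of tray between 0.026 and 0.034 m and angle between cap_center's own z axis and vertical above 3.05 rad and linear speed of cap below 0.02 m/s and z of gauge_foot in the frame of nest between 0.01 and 0.016 m and angle between gauge_foot's own z axis and vertical below 0.06 rad); the robot touches nothing.
It fails at once if the gauge is lifted out of its nest (more than 9 mm) or tipped by more than 15 degrees (z of gauge_foot in the frame of nest above 0.022 m or angle between gauge_foot's own z axis and vertical above 0.26 rad).
It fails at once if another thing is moved by more than 20 mm (distance of any of ring, turned, bottle, loupe, driver, block, weight from where it was at the start of the episode above 0.02 m).
It also fails if it takes over 62 s, if anything falls off the work surface, if the arm or the gripper's body presses on something with over 40 N, if the wrist force passes 120 N, or if a joint passes its speed limit or range.

ROBOT

A 6-joint arm with a two-finger parallel gripper is mounted at the origin on the work surface. World frame = base frame: x ahead of the robot, y to its left, z up, the work surface at z = 0. Lengths are in mm, angles in degrees, forces in N, time in s.
With the tool pointing down it reaches from about 300 to 850 mm from the base axis. Payload 4.2 kg.
Tool frame: the origin (TCP) lies at the very end of the fingers, on their centre line; the grasp point (between the pads) lies 19 mm behind it; x points along the fingers, z is the direction in which the jaws open and shut, and the axes are right-handed (so a half turn about x gives the same grasp; the last joint's range is limited). The gripper opens to 91 mm and grips with 3 to 60 N. Pads are 32 mm wide; open, the fingers measure 118 mm over their backs; the gripper's body (76 mm by 178 mm) begins 60 mm behind the grasp point.
Start: joints at [-69.099, 18.312, 89.639, -0, 72.044, -1.146], TCP at [215.844, -532.968, 213.976] pointing down, gripper open.
Joint ranges: [-177.97, 177.97], [-48.28, 115.42], [12.27, 149.76], [-77.06, 257.06], [2.81, 150.46], [-146.56, 146.56]. Speed limits (degrees/s): [147.25, 147.25, 180, 180, 180, 180].

INTERFACE

Orientations are given as [roll, pitch, yaw] about the fixed x, y, z axes, in that order (R = Rz(yaw) Ry(pitch) Rx(roll)).
In Python, from workcell import state, grab_frame, camera_info, env, search_frame, place_of gives the robot as it stands.
- The arm moves only by the tool drive_tool, never from a script. Its argument "plan" is a list of rows, each a list of 7 numbers: the turn, a rotation vector about the world's x, y, z in degrees, then the shift along the world's x, y, z in mm, then the finger opening in mm, from 0 to 91.2. In form: [[wx, wy, wz, dx, dy, dz, jaw], ...]. A call has 1 to 10 rows; each row is the pose to reach, as a shift and turn from the pose measured when the call began; what a row does not reach only later rows make up. A row lasts 1/8 s, in which the tool goes at most 62.5 mm and 10.7 degrees, less where a joint would pass 70% of its speed; a pose out of reach is approached as far as the arm can. A call with a gripper value outside its range is refused whole. The fingers move at their own pace and stop on an object; "grip_force" is the grip in N (left out, the last holds). Time passes only in rows, so rows that repeat a pose let the fingers close. It gives the time, the measured TCP pose, the force and the opening at its end, in the units of the state.
- state(): the state, without advancing time (a new reading comes with each control period).
- grab_frame(name): name is "side" or "top" or "wrist"; returns the picture (384x512x3 uint8, red, green, blue); there is no depth.
- camera_info(name): a dict with "intrinsics" (3x3 intrinsics, pixels), "origin" and "orientation" of the camera in the world; the wrist camera has in their place "hand_eye" (4x4, takes a point from camera to tool coordinates, whose origin is the TCP and whose axes are the tool frame's). Camera axes: x right, y down, z forward; pixel columns grow to the right and rows downward; lengths in mm; the calibration is good to about 2 mm. A picture is of the moment at which its call begins: read the wrist's pose just before it. camera_info takes no time and is no camera call.
- env.job_done(): hands the job in, once; it reports no verdict.
Trained networks look in the newest picture that a camera, given by its name, has taken for a name from the list of things; names that differ only in an ending like _2 or _b are one class to them, and where a whole thing is asked for, a point or a joint stands for the part that bears it (a point fixed in the world has none). Each returns a list of dicts, best first, with "p" (0 to 1); they miss things now and then, are a little off and sometimes report something else, mostly with a low value. They report only what shows in the picture. A call takes as long as a camera call.
- search_frame(camera, label): "rect" ([left, top, right, bottom] as shares, 0 to 1, of the picture: columns of its width, rows of its height, round what is visible of it).
- place_of(camera, label): "location" ([column, row] as shares, 0 to 1, of the picture: columns of its width, rows of its height: a listed point, or the origin of a listed thing).
The state is a dict: "time_s": time; "qpos": joint angles; "qvel": joint speeds; "effort": joint torques, N m; "ee_pos": TCP position; "ee_rot": TCP orientation; "force": force on the tool from outside, world axes, zero at the start; "torque": the same for the moment, N m; "gripper_width": finger opening in mm.
Only numpy, scipy, OpenCV 4.12 (cv2) and the standard library are available. Lean on these libraries where they do the work, as an engineer would, in place of code of your own. Each camera call takes 0.05 s, during which the arm holds its last target. There are 200 camera calls.

## Working session

There is one attempt and no reset: what is moved stays moved. The work goes in short steps, Python scripts to look and compute and a tool call to move; the robot and the scene stay as the last step left them, time stands still between calls to the robot, and variables do not carry over. Pictures are saved under pics/ and viewed, about 8 in all and at most 12, crops included, and the job is handed in when it is done.

Besides the shell and the picture viewer there is one more tool, called after ">>>" by a JSON object that holds its "method" and its "body", one argument or row to a line. drive_tool: Moves the arm, as the interface text tells. Its arguments: {"type":"object","properties":{"plan":{"type":"array"},"grip_force":{"type":"number"}},"required":["plan"]}

```bash
mkdir -p pics; ls; cat > h.py <<'E'
import numpy as np, cv2
from scipy.spatial.transform import Rotation as R
from workcell import state, grab_frame, camera_info, env, search_frame, place_of
np.set_printoptions(precision=1,suppress=True)
def rot(o):
    o=np.array(o,float)
    return o if o.shape==(3,3) else R.from_euler('xyz',o,degrees=True).as_matrix()
def cam(n):
    c=camera_info(n); K=np.array(c['intrinsics'])
    if n=='wrist':
        s=state(); T=np.eye(4); T[:3,:3]=rot(s['ee_rot']); T[:3,3]=s['ee_pos']
        T=T@np.array(c['hand_eye']); return K,T[:3,:3],T[:3,3]
    return K,rot(c['orientation']),np.array(c['origin'])
def ray(C,px):
    K,Rm,o=C; return o,Rm@np.linalg.inv(K)@np.array([px[0],px[1],1.])
def at_z(C,px,z):
    o,d=ray(C,px); return o+d*(z-o[2])/d[2]
def proj(C,p):
    K,Rm,o=C; q=K@(Rm.T@(np.array(p)-o)); return q[:2]/q[2]
def save(img,f,s=1.5): cv2.imwrite(f,cv2.resize(img[:,:,::-1],None,fx=s,fy=s,interpolation=cv2.INTER_CUBIC))
E
python3 - <<'E'
from h import *
print(state())
for n in('side','top','wrist'): print(n,camera_info(n))
a=grab_frame('side');b=grab_frame('top');
save(a,'pics/side0.png');save(b,'pics/top0.png')
zs=dict(cap_center=56,nest=0,column_top=110,mat=0,tray=0,tray_b=0,ring=4,turned=4,bottle=0,loupe=0,driver=8,block=0,weight=0,gauge_foot=13,cap_mouth=20)
for n,z in zs.items():
  for c in('top','side'):
    C=cam(c)
    for d in place_of(c,n)[:3]:
      px=np.array(d['location'])*[512,384]
      print(n,c,round(d['p'],2),px,at_z(C,px,z))
E
```

```text
pics
{'time_s': 0.0, 'qpos': array([-69.1,  18.4,  89.7,  -0. ,  72. ,  -1.1]), 'qvel': array([ 0. ,  0. , -0.1, -0. , -0.1,  0.1]), 'effort': array([ -0. , -41.2, -23.2,   0.1,   0. ,  -0. ]), 'ee_pos': array([ 215.7, -532.5,  213.1]), 'ee_rot': array([179.5,  89.9, 111.6]), 'force': array([-1. ,  0.1,  0. ]), 'torque': array([-0., -0.,  0.]), 'gripper_width': 91.26634957431693}
side {'intrinsics': array([[444.3,   0. , 247.5],
       [  0. , 444.3, 188.1],
       [  0. ,   0. ,   1. ]]), 'origin': array([366.3, 857.8, 883.2]), 'orientation': array([-130.5,   -0.1, -169.2])}
top {'intrinsics': array([[368.8,   0. , 254.9],
       [  0. , 368.8, 189.6],
       [  0. ,   0. ,   1. ]]), 'origin': array([ 356.5,  -44.4, 1033. ]), 'orientation': array([-169.8,   -1.7,  -88.4])}
wrist {'intrinsics': array([[342.3,   0. , 251.2],
       [  0. , 342.3, 193.1],
       [  0. ,   0. ,   1. ]]), 'hand_eye': array([[   0. ,   -0.2,    1. , -170.7],
       [   0. ,   -1. ,   -0.2,   66.5],
       [   1. ,    0. ,   -0. ,    0.6],
       [   0. ,    0. ,    0. ,    1. ]])}
cap_center top 0.61 [138
[... 1665 characters left out ...]
 [146.8 294.6] [717.  277.5   8. ]
block top 0.76 [169.3 257.4] [347.5 159.3   0. ]
block top 0.3 [140.1 189.4] [533.6 254.4   0. ]
block side 0.55 [310.7 284.2] [338.1 167.8   0. ]
block side 0.3 [282.2 233.7] [428.2  12.5   0. ]
block side 0.25 [230.5 224.7] [574.3   5.5   0. ]
weight top 0.63 [333.4 133.4] [ 720.2 -296.1    0. ]
weight top 0.57 [223.1 229.3] [428.7  15.9   0. ]
weight top 0.41 [191.8 143.2] [674.4 117.2   0. ]
weight side 0.4 [177.8 252.3] [687.9 130.5  -0. ]
gauge_foot top 0.42 [143.4 191.7] [525.2 240.9  13. ]
gauge_foot side 0.69 [228.1 296.1] [526.2 248.9  13. ]
cap_mouth side 0.91 [226.4 294.6] [529.7 250.4  20. ]
cap_mouth side 0.74 [311.  282.1] [338.6 177.   20. ]
```

View pics/side0.png

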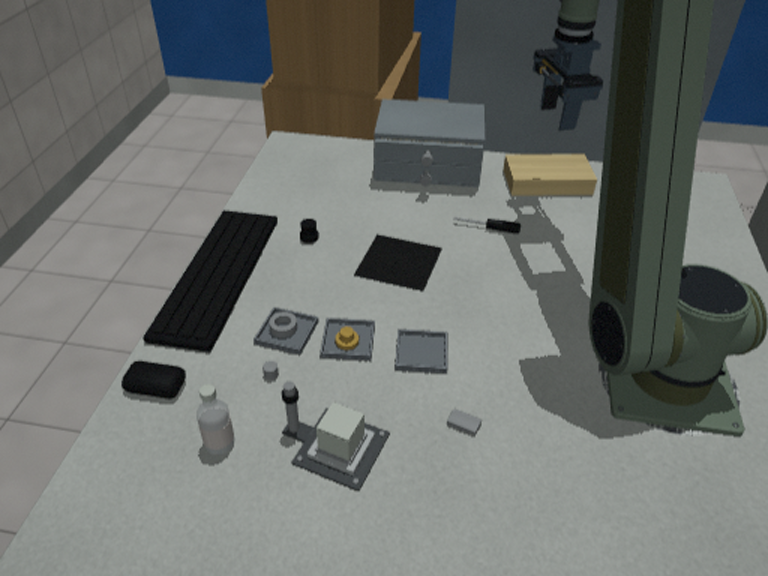

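View pics/top0.png

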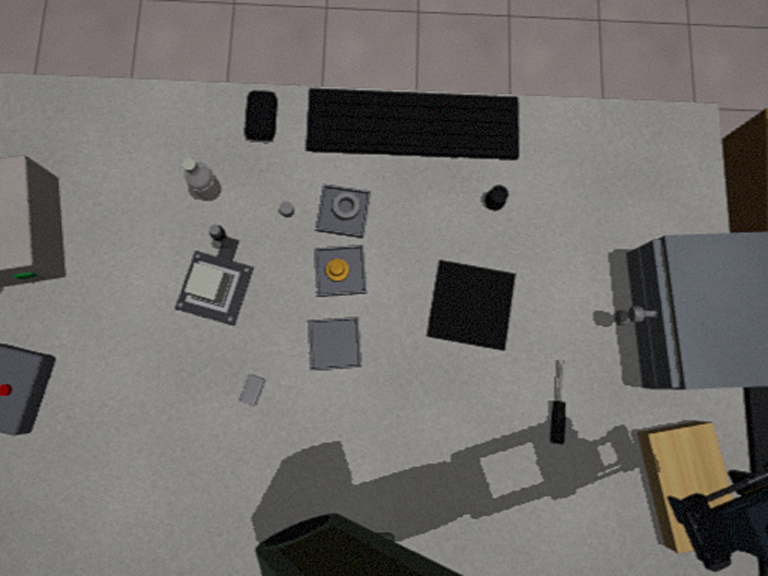

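The side and top pictures agree. The empty tray is the nearest one, at about (434, 15), and the nest is at about (528, 250) with the column at (612, 224) on its far side. The mat is at about (513, -235). The cap has to be laid on its side on the mat and regrasped to flip it. I'll move to a wrist view over the nest, which also gives me data on the arm geometry.

>>> {"method": "drive_tool", "body": {
  "plan": [
    [0,0,7,10,20,60,91],
    [0,0,14,25,60,100,91],
    [0,0,21,40,105,110,91],
    [0,0,28,55,150,110,91],
    [0,0,35,70,195,110,91],
    [0,0,42,85,240,110,91],
    [0,0,49,100,285,110,91],
    [0,0,56,115,330,110,91],
    [0,0,63,125,375,110,91],
    [0,0,70,130,420,110,91]
  ]
}}

```text
time_s: 2.85
ee_pos: [346.1, -111.5, 324.1]
ee_rot: [-7.3, 90.0, -5.1]
force: [0.9, 0.4, 0.0]
gripper_width: 91.2
```

```bash
python3 -c "
from h import *
s=state();print(s['time_s'],s['qpos'],s['ee_pos'],s['ee_rot'])"
```

```text
2.85 [-19.7  -4.7 101.    0.   83.7 -22. ] [ 346.1 -111.5  324.1] [-7.3 90.  -5.1]
```

>>> {"method": "drive_tool", "body": {
  "plan": [
    [0,0,7,12,40,0,91],
    [0,0,14,25,80,0,91],
    [0,0,21,38,120,-10,91],
    [0,0,28,50,160,-20,91],
    [0,0,35,62,200,-30,91],
    [0,0,42,74,240,-40,91],
    [0,0,49,86,280,-40,91],
    [0,0,56,98,320,-40,91],
    [0,0,63,110,360,-40,91],
    [0,0,70,120,390,-40,91]
  ]
}}

```text
time_s: 4.1
ee_pos: [466.3, 280.2, 284.0]
ee_rot: [-3.8, 89.9, 68.8]
force: [1.1, 1.0, 0.0]
gripper_width: 91.2
```

```bash
python3 - <<'E'
from h import *
s=state();print(s['time_s'],s['qpos'],s['ee_pos'],s['ee_rot'])
C=cam('wrist'); a=grab_frame('wrist'); save(a,'pics/w1.png')
zs=dict(cap_center=46,nest=0,column_top=110,gauge_foot=13,cap_mouth=20)
for n,z in zs.items():
    for d in place_of('wrist',n)[:2]:
      px=np.array(d['location'])*[512,384]
      print(n,round(d['p'],2),px,at_z(C,px,z))
E
```

```text
4.1 [ 29.8  13.4  86.5   0.   80.1 -42.8] [466.3 280.2 284. ] [-3.8 89.9 68.8]
cap_center 0.56 [238.5 220.5] [526.9 243.7  46. ]
column_top 0.57 [244.  309.5] [610.  225.8 110. ]
cap_mouth 0.81 [239.3 213.6] [526.2 244.1  20. ]
```

View pics/w1.png

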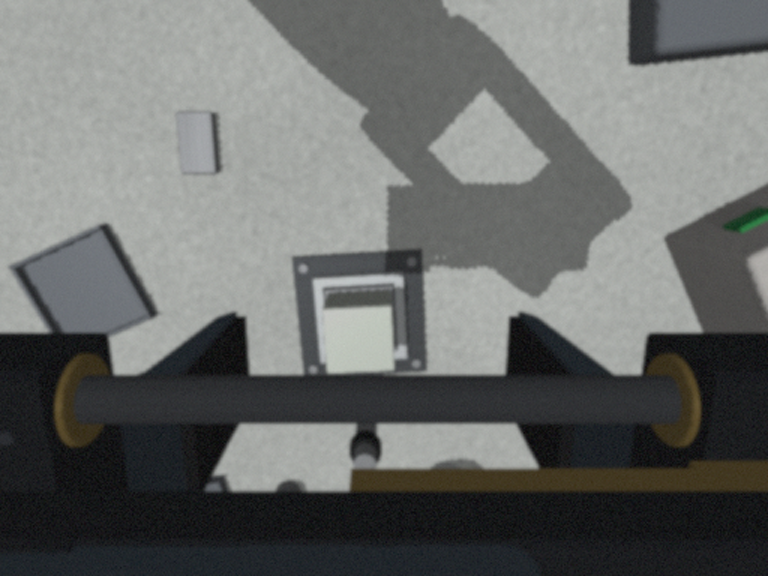

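The wrist view shows the cap top at about (324–397, 302–374) in the 1.5x picture, inside the white nest wall, with the column beyond it at (365, 447). Next I'll measure the cap and plate edges and fit the arm's kinematics.

```bash
cat >> h.py <<'E'
from scipy.optimize import least_squares
D=np.array
DATA=[([-69.099,18.312,89.639,0,72.044,-1.146],[215.844,-532.968,213.976]),([-19.7,-4.7,101,0,83.7,-22],[346.1,-111.5,324.1]),([29.8,13.4,86.5,0,80.1,-42.8],[466.3,280.2,284.])]
Rz=lambda t:R.from_euler('z',t,degrees=True).as_matrix(); Ry=lambda t:R.from_euler('y',t,degrees=True).as_matrix()
def fk(q,p):
    r0,h,L1,e,L2,L3=p
    A=Rz(q[0]); x=A@[r0,0,h]; A=A@Ry(q[1]); x=x+A@[0,0,L1]; A=A@Ry(q[2]); x=x+A@[e,0,L2]
    A=A@Rz(q[3])@Ry(q[4]); x=x+A@[0,0,L3]; A=A@Rz(q[5]); return x,A   # A cols: z=tool approach
E
python3 - <<'E'
from h import *
# orientation convention: print start tool axes vs model
for q,x in DATA:
    _,A=fk(D(q,float),[0]*6); print(A[:,0],A[:,1],A[:,2])
for o in([179.5,89.9,111.6],[-3.8,89.9,68.8]): M=rot(o);print('tool xyz',M[:,0],M[:,1],M[:,2])
# planar: r,z linear in params
rows=[];b=[]
for q,x in DATA:
    q=np.radians(D(q,float)); a=q[1]; c=a+q[2]; d=c+q[4]
    rows+= [[1,0,np.sin(a),np.cos(c),np.sin(c),np.sin(d)],[0,1,np.cos(a),-np.sin(c),np.cos(c),np.cos(d)]]
    b+=[np.hypot(x[0],x[1]),x[2]]
print(np.linalg.svd(D(rows))[1])
C=cam('wrist'); a=grab_frame('wrist')
g=a.min(2).astype(int); sub=g[190:260,200:275]
m=((g>150)).astype(np.uint8); 
print(sub[::6,::5])
E
```

```text
[-0.4  0.9 -0. ] [ 0.9  0.4 -0. ] [ 0. -0. -1.]
[-1. -0.  0.] [-0.  1.  0.] [-0.  0. -1.]
[-0.3 -1.  -0. ] [-1.   0.3 -0. ] [ 0.  0. -1.]
tool xyz [-0.  0. -1.] [0.9 0.4 0. ] [ 0.4 -0.9 -0. ]
tool xyz [ 0.  0. -1.] [-1.   0.3 -0. ] [0.3 1.  0. ]
[3.4 2.5 0.2 0.1 0.1 0. ]
[[ 85  80 115 190 174 165 157 140 125 114 107 101 109 133 158]
 [ 95  82  92 191 124  79  76  78  78  76  77  73  76  81  99]
 [111  79  81 191  80  75  77  77  80  82  83  94  97  74 100]
 [139  80  79 186 193 189 190 191 187 190 189 188 188  74 103]
 [153  79  77 184 191 192 192 186 188 187 189 188 185  80 104]
 [159  73  72 177 191 189 191 189 186 186 187 185 188  93 104]
 [161  77  73 162 187 188 189 188 187 188 187 184 183 109 105]
 [166  78  74 139 188 187 187 185 188 187 183 185 185 137 177]
 [168  84  75 114 179 186 188 187 187 185 188 184 183 157 148]
 [163  96 112  74 137 188 184 188 184 184 184 188 184 144  73]
 [ 88  63  60  48  55  61  54  52  49  50  53  49  78  85  87]
 [ 48  41  44  45  47  39  42  44  41  44  41  40  35  41  45]]
```

```bash
python3 - <<'E'
from h import *
C=cam('wrist'); a=grab_frame('wrist').astype(int)
print(a[225,235],a[197,235],a[190,214],a[240,206]) 
g=a.min(2); cap=((g>170)&(a[:,:,0]-a[:,:,2]>4)).astype(np.uint8)
cap[:190]=0;cap[262:]=0;cap[:,:205]=0;cap[:,272:]=0
n,l,st,ce=cv2.connectedComponentsWithStats(cv2.morphologyEx(cap,cv2.MORPH_OPEN,np.ones((3,3))),connectivity=4)
i=1+np.argmax(st[1:,4]); print(st[i],ce[i])
cn=max(cv2.findContours((l==i).astype(np.uint8),0,2)[0],key=len if False else cv2.contourArea)
P=D([at_z(C,p[0],72)[:2] for p in cn]).astype(np.float32)
r=cv2.minAreaRect(P); print('cap top',r)
# nest plate corners, display px
for p in [(293,257),(421,250),(427,370)]: print(at_z(C,(p[0]/1.5,p[1]/1.5),6))
E
```

```text
[191 197 188] [76 77 74] [192 196 197] [78 81 85]Traceback (most recent call last):
  File "<stdin>", line 7, in <module>
    return _wrapfunc(a, 'argmax', axis=axis, out=out, **kwds)
    return bound(*args, **kwds)
ValueError: attempt to get argmax of an empty sequence
```

```bash
python3 - <<'E'
from h import *
C=cam('wrist'); a=cv2.medianBlur(grab_frame('wrist'),3).astype(int)
g=a.min(2); cap=((g>165)&(a[:,:,1]-a[:,:,2]>4)).astype(np.uint8)
cap[:190]=0;cap[262:]=0;cap[:,:205]=0;cap[:,275:]=0
n,l,st,ce=cv2.connectedComponentsWithStats(cap,connectivity=4)
i=1+np.argmax(st[1:,4]); print(st[i],ce[i])
cn=max(cv2.findContours((l==i).astype(np.uint8),0,2)[0],key=cv2.contourArea)
P=D([at_z(C,p[0],72)[:2] for p in cn]).astype(np.float32)
r=cv2.minAreaRect(P); print('cap top',r)
# nest plate corners, display px
for p in [(293,257),(421,250),(427,370)]: print(at_z(C,(p[0]/1.5,p[1]/1.5),6))
E
```

```text
[ 219  204   46   44 1796] [241.4 225.6]
cap top ((525.7431640625, 245.16384887695312), (52.65669250488281, 51.540199279785156), 75.43595886230469)
[455.9 201.8   6. ]
[484.5 311.7   6. ]
[595.3 284.6   6. ]
```

```bash
cat >> h.py <<'E'
def pose(hd,e,camup,g):
    "heading, elevation below horizontal, camera side up?, grasp point -> (R,tcp)"
    h=D([np.cos(np.radians(hd)),np.sin(np.radians(hd)),0]);e=np.radians(e);z=D([0,0,1.])
    a=h*np.cos(e)-z*np.sin(e);u=h*np.sin(e)+z*np.cos(e); y=u if camup else -u
    return np.stack([a,y,np.cross(a,y)],1), D(g,float)+19*a
def delta(R1,t1,R0=None,t0=None):
    s=state()
    if R0 is None: R0,t0=rot(s['ee_rot']),D(s['ee_pos'])
    return R.from_matrix(R1@R0.T).as_rotvec(degrees=True), t1-t0
E
python3 - <<'E'
from h import *
for e in(60,):
  Rt,t=pose(-14,e,False,(526.5,245,49)); print(Rt[:,0]); t2=t-80*Rt[:,0]; print(t,t2,delta(Rt,t2))
E
```

```text
[ 0.5 -0.1 -0.9]
[535.7 242.7  32.5] [496.9 252.4 101.8] (array([ -8.3, -28.8,   3.7]), array([  31. ,  -25.2, -182.6]))
```

>>> {"method": "drive_tool", "body": {
  "plan": [
    [-2,-7,1,0,0,-30,91],
    [-4,-14,2,5,-5,-70,91],
    [-6,-21,3,15,-12,-110,91],
    [-8.3,-28.8,3.7,25,-20,-150,91],
    [-8.3,-28.8,3.7,31,-25,-182,91],
    [-8.3,-28.8,3.7,31,-25,-182,91]
  ]
}}

```text
time_s: 5.3
ee_pos: [495.2, 250.6, 100.2]
ee_rot: [-90.7, 60.2, -14.6]
force: [0.1, -0.1, 1.3]
gripper_width: 91.5
```

```bash
python3 - <<'E'
from h import *
s=state();print(s['time_s'],s['qpos'].round(2).tolist(),s['ee_pos'].round(1).tolist(),s['ee_rot'])
DATA.append((s['qpos'].tolist(),s['ee_pos'].tolist()))
f=lambda p:np.concatenate([fk(D(q,float),p)[0]-x for q,x in DATA]+[0.02*(D(p)-[0,350,400,0,400,250])])
r=least_squares(f,[0,350,400,0,400,250]); print(r.x, r.fun)
Rt,t=pose(-14,60,False,(526.5,245,49)); print(delta(Rt,t), rot(s['ee_rot'])[:,2])
a=grab_frame('wrist'); save(a,'pics/w2.png')
E
```

```text
5.3 [39.76, 16.71, 118.89, -45.24, 34.67, -0.51] [495.2, 250.6, 100.2] [-90.7  60.2 -14.6]
[  9.6 107.8 585.7  15.4 406.4 308.6] [-10.5  -4.7   1.4  -3.5 -11.2  -1.    5.  -10.3  -0.    0.1  -0.7  -0.4
   0.2  -4.8   3.7   0.3   0.1   1.2]
(array([ 0.3, -0.3,  0.1]), array([ 40.5,  -7.9, -67.7])) [ 0.2  1.  -0. ]
```

View pics/w2.png

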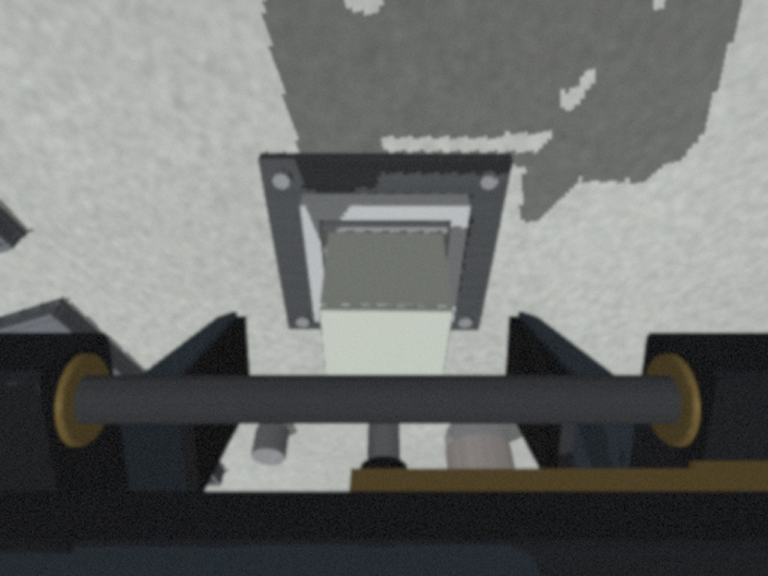

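The nest walls look parallel to the fingers, and the cap sits centred between them in the picture. I'll refine the arm model with a lateral offset and check the whole regrasp plan for reachability.

```bash
cat >> h.py <<'E'
DATA.append(([39.76,16.71,118.89,-45.24,34.67,-0.51],[495.2,250.6,100.2]))
def fk(q,p):
    r0,h,L1,e,L2,L3,d=p
    A=Rz(q[0]); x=A@[r0,d,h]; A=A@Ry(q[1]); x=x+A@[0,0,L1]; A=A@Ry(q[2]); x=x+A@[e,0,L2]
    A=A@Rz(q[3])@Ry(q[4]); x=x+A@[0,0,L3]; A=A@Rz(q[5]); return x,np.stack([A[:,2],A[:,1],-A[:,0]],1)
P0=[0,350,400,0,400,250,11.5]
def fit():
    f=lambda p:np.concatenate([fk(D(q,float),p)[0]-x for q,x in DATA]+[0.003*(D(p)-P0)])
    return least_squares(f,P0)
LO=D([-177.97,-48.28,12.27,-77.06,2.81,-146.56]);HI=D([177.97,115.42,149.76,257.06,150.46,146.56])
def ik(Rt,t,p,n=30,seed=0,verbose=True):
    rng=np.random.default_rng(seed);best=[]
    def f(q):
        x,A=fk(q,p); return np.r_[(x-t)/10, R.from_matrix(A@Rt.T).as_rotvec()*10]
    for i in range(n):
        q0=LO+(HI-LO)*rng.random(6); q0[0]=np.degrees(np.arctan2(t[1],t[0]))+rng.normal()*30; q0=np.clip(q0,LO+1,HI-1)
        r=least_squares(f,q0,bounds=(LO,HI),x_scale=30)
        if r.cost<1e-4 and not any(np.abs(r.x-b).max()<2 for b in best): best.append(r.x)
    return best
E
cat > plan.py <<'E'
from h import *
r=fit(); p=r.x; print(p,np.abs(r.fun).max())
def show(n,*a):
    for b in ik(*pose(*a),p)[:4]: print(n,a[:3],b.round(0).tolist())
for e1 in(60,70):
    for hd in(-14,36,-64): show('nest',hd,e1,False,(526.5,245,49))
for hd in(-60,-25,10,60,90): show('matplace',hd,25,True,(513,-235,36))
for hd in(120,155,190,240,270): show('matgrasp',hd,65,False,(513,-235,36))
for hd in(0,45,90,-45,-90): show('tray',hd,25,True,(434,15,45))
E
python3 plan.py
```

```text
[ -0.5 141.2 591.8  25.4 417.8 335.9  11.6] 0.6264928757868956
nest (-14, 60, False) [36.0, 25.0, 120.0, -58.0, 27.0, 11.0]
nest (-64, 60, False) [39.0, 33.0, 102.0, -35.0, 58.0, 36.0]
nest (-14, 70, False) [31.0, 25.0, 114.0, -29.0, 30.0, -20.0]
nest (36, 70, False) [21.0, 23.0, 118.0, 15.0, 21.0, -118.0]
nest (-64, 70, False) [34.0, 31.0, 102.0, -25.0, 53.0, 25.0]
matplace (-60, 25, True) [0.0, 41.0, 138.0, 241.0, 64.0, -91.0]
matplace (10, 25, True) [-53.0, 41.0, 138.0, 117.0, 65.0, -89.0]
matplace (60, 25, True) [-54.0, 47.0, 105.0, 58.0, 79.0, -63.0]
matplace (90, 25, True) [-46.0, 53.0, 85.0, 39.0, 97.0, -62.0]
matgrasp (120, 65, False) [-32.0, 38.0, 90.0, 12.0, 74.0, 112.0]
matgrasp (155, 65, False) [-26.0, 40.0, 87.0, -0.0, 78.0, 89.0]
matgrasp (190, 65, False) [-19.0, 39.0, 90.0, -12.0, 74.0, 67.0]
matgrasp (240, 65, False) [-13.0, 33.0, 103.0, -29.0, 56.0, 36.0]
matgrasp (270, 65, False) [-12.0, 28.0, 113.0, -39.0, 41.0, 18.0]
tray (45, 25, True) [-41.0, 41.0, 148.0, 98.0, 66.0, -100.0]
tray (90, 25, True) [-33.0, 42.0, 118.0, 51.0, 77.0, -73.0]
tray (-90, 25, True) [34.0, 43.0, 116.0, -51.0, 78.0, -108.0]
```

The model fits to 0.6 mm and every pose in the plan is reachable. I'll grasp the cap now.

>>> {"method": "drive_tool", "body": {
  "plan": [
    [0.3,-0.3,0.1,10,-2,-17,91],
    [0.3,-0.3,0.1,20,-4,-34,91],
    [0.3,-0.3,0.1,30,-6,-51,91],
    [0.3,-0.3,0.1,40.5,-8,-68,91],
    [0.3,-0.3,0.1,40.5,-8,-68,91],
    [0.3,-0.3,0.1,40.5,-8,-68,91]
  ],
  "grip_force": 20
}}

```text
time_s: 6.1
ee_pos: [538.3, 244.4, 36.3]
ee_rot: [-89.2, 59.7, -13.3]
force: [0.3, 0.8, 0.2]
gripper_width: 91.0
```

```bash
python3 - <<'E'
from h import *
Rt,t=pose(-14,60,False,(526.5,245,49)); print(delta(Rt,t))
C=cam('wrist');grab_frame('wrist')
for d in place_of('wrist','cap_center')[:2]: print(d['p'],at_z(C,D(d['location'])*[512,384],46))
E
```

```text
(array([-0.3,  0.4,  0. ]), array([-2.6, -1.7, -3.8]))
0.61 [528.5 244.9  46. ]
```

>>> {"method": "drive_tool", "body": {
  "plan": [
    [-0.3,0.3,0,-2,-1,-3,91],
    [-0.3,0.3,0,-2,-1,-3,70],
    [-0.3,0.3,0,-2,-1,-3,58],
    [-0.3,0.3,0,-2,-1,-3,45],
    [-0.3,0.3,0,-2,-1,-3,45],
    [-0.3,0.3,0,-2,-1,-3,45],
    [-0.3,0.3,0,-2,-1,-3,45]
  ],
  "grip_force": 20
}}

```text
time_s: 7.08
ee_pos: [535.8, 243.5, 32.9]
ee_rot: [-90.0, 60.0, -14.0]
force: [0.1, 0.0, -0.5]
gripper_width: 53.8
```

>>> {"method": "drive_tool", "body": {
  "plan": [
    [0,0,-6,-0.3,-1,0,45],
    [0,0,-12,-0.7,-1.9,0,45],
    [0,0,-18,-1.2,-2.7,0,45],
    [0,0,-24,-1.7,-3.6,0,45],
    [0,0,-30,-2.4,-4.3,0,45],
    [0,0,-36,-3.1,-5,0,45],
    [0,0,-42,-3.9,-5.6,0,45],
    [0,0,-48,-4.7,-6.1,0,45],
    [0,0,-55,-5.8,-6.6,0,45],
    [0,0,-55,-5.8,-6.6,0,45]
  ]
}}

```text
time_s: 8.32
ee_pos: [531.0, 237.4, 32.9]
ee_rot: [-89.9, 60.0, -68.8]
force: [0.3, 0.3, 1.4]
gripper_width: 53.7
```

```bash
python3 - <<'E'
from h import *
s=state(); print(s['ee_pos'],s['ee_rot'],s['force'],s['torque'],s['gripper_width'])
a=grab_frame('wrist')[60:270,100:420]; b=grab_frame('side')[230:350,150:330]
save(np.hstack([cv2.resize(a,(400,262)),cv2.resize(b,(393,262))]),'pics/c1.png',1)
E
```

```text
[531.  237.4  32.9] [-89.9  60.  -68.8] [0.3 0.3 1.4] [ 0.2 -0.2  0.1] 53.65067873170223
```

View pics/c1.png

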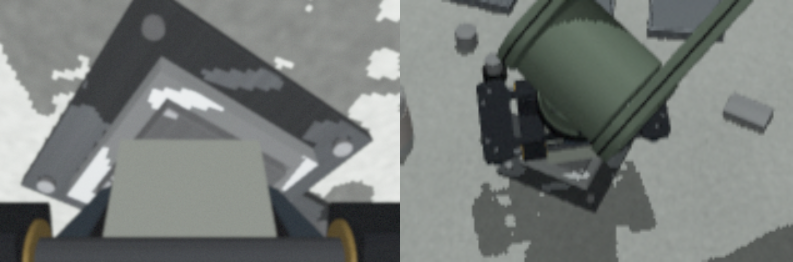

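The cap has turned with the tool and now sits at about 55° to the nest. I'll lift 5 mm as a test and check the force.

>>> {"method": "drive_tool", "body": {
  "plan": [
    [0,0,0,0,0,2,45],
    [0,0,0,0,0,5,45],
    [0,0,0,0,0,5,45],
    [0,0,0,0,0,5,45]
  ]
}}

```text
time_s: 8.93
ee_pos: [530.3, 237.0, 38.0]
ee_rot: [-89.9, 60.0, -68.8]
force: [-0.0, 0.8, -1.0]
gripper_width: 53.9
```

```bash
python3 -c "
from h import *
for i in range(3):
  s=state(); print(s['ee_pos'],s['force'],s['gripper_width']); a=grab_frame('wrist')
save(a[60:270,100:420],'pics/c2.png',1.5)"
```

```text
[530.3 237.   38. ] [-0.   0.8 -1. ] 53.87896870504099
[530.3 237.   37.9] [-0.2  0.8 -0.6] 53.95214671988711
[530.3 237.   37.9] [ 0.4  0.2 -0.9] 54.2553856130704
```

View pics/c2.png

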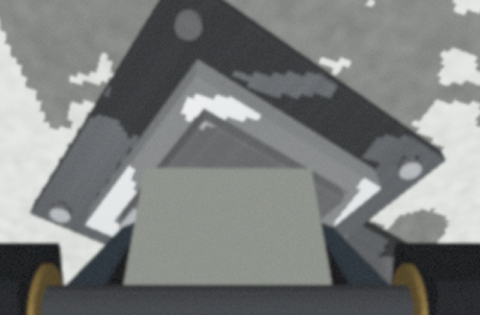

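The force is about -1 N, which is the cap's weight alone, and the foot is still down in its pocket. I'll lift straight off.

>>> {"method": "drive_tool", "body": {
  "plan": [
    [0,0,0,0,0,8,45],
    [0,0,0,0,0,18,45],
    [0,0,0,0,0,30,45],
    [0,0,0,0,0,45,45],
    [0,0,0,0,0,65,45],
    [0,0,0,0,0,90,45],
    [0,0,0,0,0,120,45],
    [0,0,0,0,0,150,45],
    [0,0,0,0,0,170,45],
    [0,0,0,0,0,170,45]
  ]
}}

```text
time_s: 10.32
ee_pos: [531.0, 237.5, 210.4]
ee_rot: [-89.4, 60.1, -68.3]
force: [0.5, 0.4, -2.0]
gripper_width: 54.0
```

```bash
cat > path.py <<'E'
from h import *
import sys
# rows from current pose to target, via orientation slerp; args: hd e camup gx gy gz n
def rows(tgt,n):
    s=state(); R0=rot(s['ee_rot']); rv,dt=delta(*tgt); return rv,dt
p=fit().x
s=state(); print(s['time_s'],s['ee_pos'],s['force'],s['gripper_width'],s['qpos'])
print('fk err',fk(s['qpos'],p)[0]-s['ee_pos'])
for hd in(60,75,90):
    T=pose(hd,30,True,(513,-235,150)); print(hd,delta(*T),[b.round(0).tolist() for b in ik(*T,p)])
E
python3 path.py
```

```text
10.325 [531.  237.5 210.4] [ 0.5  0.4 -2. ] 54.03354195594935 [ 38.9  23.5  88.9 -29.1  78.9  26.4]
fk err [ 0.1 -0.   0.1]
60 (array([ 92.1,  -6.9, -39.7]), array([  -9.7, -458.3,  -69.9])) [[-53.0, 34.0, 102.0, 54.0, 82.0, -50.0]]
75 (array([ 91. ,   5.1, -28.1]), array([ -13.7, -456.6,  -69.9])) [[-50.0, 39.0, 92.0, 46.0, 92.0, -52.0]]
90 (array([ 88.8,  16.8, -16.4]), array([ -18. , -456.1,  -69.9])) [[-46.0, 43.0, 84.0, 38.0, 102.0, -55.0]]
```

>>> {"method": "drive_tool", "body": {
  "plan": [
    [8,0.5,-2.5,0,-35,10,45],
    [17,1,-5,0,-75,20,45],
    [26,1.5,-8,0,-120,20,45],
    [35,2,-11,-2,-170,20,45],
    [44,2.5,-14,-4,-220,20,45],
    [53,3,-16,-6,-270,20,45],
    [62,3.5,-19,-8,-320,10,45],
    [71,4,-22,-10,-370,-10,45],
    [81,4.5,-25,-12,-420,-40,45],
    [91,5,-28,-14,-456,-60,45]
  ]
}}

```text
time_s: 11.58
ee_pos: [516.4, -221.1, 148.8]
ee_rot: [90.0, 29.7, 74.7]
force: [1.1, -0.1, -0.7]
gripper_width: 54.1
```

>>> {"method": "drive_tool", "body": {
  "plan": [
    [0,0,0,0,0,0,45],
    [0,0,0,0,0,0,45]
  ]
}}

```text
time_s: 11.82
ee_pos: [516.3, -220.9, 148.6]
ee_rot: [90.0, 29.7, 74.7]
force: [0.4, 0.1, 0.1]
gripper_width: 54.1
```

```bash
python3 - <<'E'
from h import *
s=state(); print(s['time_s'],s['qpos'],s['force'])
T=pose(75,30,True,(513,-235,150)); print(delta(*T))
grab_frame('side')
for n,z in(('cap_center',150),('mat',0)):
  for c in('side','top'):
    grab_frame(c);C=cam(c)
    for d in place_of(c,n)[:1]: print(n,c,d['p'],at_z(C,D(d['location'])*[512,384],z))
a=grab_frame('wrist');b=grab_frame('side')[60:240,180:420]
save(np.hstack([cv2.resize(a,(400,300)),cv2.resize(b,(400,300))]),'pics/c3.png',1)
E
```

```text
11.825 [-49.8  38.3  92.2  45.8  93.  -51.1] [0.4 0.1 0.1]
(array([-0.3,  0.1,  0.3]), array([ 1. ,  1.8, -8.1]))
cap_center side 0.85 [ 515.6 -248.9  150. ]
cap_center top 0.85 [ 517.3 -241.4  150. ]
mat side 0.63 [ 512.7 -228.     0. ]
mat top 0.71 [ 517.5 -234.9    0. ]
```

View pics/c3.png

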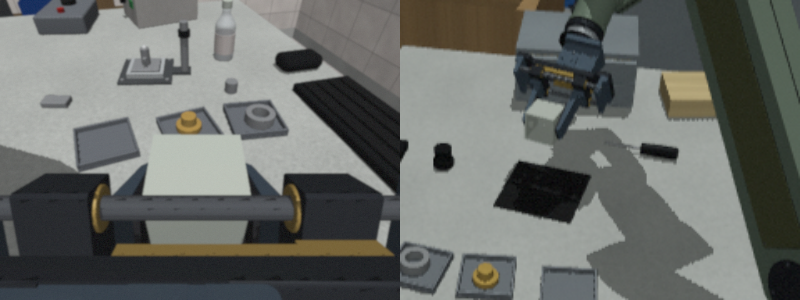

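The gauge is still seated with its post bare, and the cap is held on its side above the mat with the mouth away from the hand. I'll lower it to the mat.

>>> {"method": "drive_tool", "body": {
  "plan": [
    [-0.3,0.1,0.3,0,0,-25,45],
    [-0.3,0.1,0.3,0,0,-55,45],
    [-0.3,0.1,0.3,0,0,-85,45],
    [-0.3,0.1,0.3,0,0,-105,45],
    [-0.3,0.1,0.3,0,0,-118,45],
    [-0.3,0.1,0.3,0,0,-121,45],
    [-0.3,0.1,0.3,0,0,-121,45]
  ]
}}

```text
time_s: 13.25
ee_pos: [516.7, -221.0, 28.6]
ee_rot: [89.9, 30.1, 75.0]
force: [0.5, 0.0, -0.4]
gripper_width: 54.2
```

>>> {"method": "drive_tool", "body": {
  "plan": [
    [0,0,0,0,0,-2,45],
    [0,0,0,0,0,-3,45],
    [0,0,0,0,0,-3,45]
  ]
}}

```text
time_s: 13.62
ee_pos: [516.8, -221.0, 25.8]
ee_rot: [89.9, 30.1, 75.0]
force: [-0.2, -0.2, -1.0]
gripper_width: 53.7
```

>>> {"method": "drive_tool", "body": {
  "plan": [
    [0,0,0,0,0,-2,45],
    [0,0,0,0,0,-3,45],
    [0,0,0,0,0,-3,45]
  ]
}}

```text
time_s: 14.0
ee_pos: [516.7, -221.0, 22.7]
ee_rot: [89.9, 30.1, 75.0]
force: [0.2, 0.1, 0.0]
gripper_width: 53.9
```

>>> {"method": "drive_tool", "body": {
  "plan": [
    [0,0,0,0,0,-1,45],
    [0,0,0,0,0,-1.5,45]
  ]
}}

```text
time_s: 14.25
ee_pos: [516.8, -221.0, 22.0]
ee_rot: [89.8, 30.0, 75.0]
force: [-1.4, -0.8, 4.7]
gripper_width: 54.0
```

>>> {"method": "drive_tool", "body": {
  "plan": [
    [0,0,0,0,0,0,60],
    [0,0,0,0,0,0,75],
    [0,0,0,0,0,0,91],
    [0,0,0,0,0,0,91],
    [0,0,0,-5,-20,12,91],
    [0,0,0,-12,-45,27,91],
    [0,0,0,-20,-75,45,91],
    [0,0,0,-27,-100,65,91],
    [0,0,0,-27,-100,100,91],
    [0,0,0,-27,-100,140,91]
  ]
}}

```text
time_s: 15.5
ee_pos: [489.5, -321.2, 162.5]
ee_rot: [89.9, 30.0, 75.0]
force: [-0.7, -0.0, -0.1]
gripper_width: 91.2
```

```bash
python3 - <<'E'
from h import *
s=state(); print(s['time_s'],s['qpos'],s['ee_pos'])
for c in('side','top','wrist'):
  C=cam(c);a=grab_frame(c)
  for d in place_of(c,'cap_center')[:2]: print(c,round(d['p'],2),at_z(C,D(d['location'])*[512,384],31))
  for d in place_of(c,'cap_mouth')[:2]: print('mouth',c,round(d['p'],2),at_z(C,D(d['location'])*[512,384],31))
  if c=='wrist':save(a,'pics/w4.png',1.2)
p=fit().x
for hd in(255,):
  for e in(60,65,70):
    T=pose(hd,e,False,(513,-237,120)); print(e,delta(*T),[b.round(0).tolist() for b in ik(*T,p)])
    print([b.round(0).tolist() for b in ik(*pose(hd,e,False,(513,-237,33)),p)])
E
```

```text
15.5 [-56.4  42.   81.3  41.6 101.8 -50.2] [ 489.5 -321.2  162.5]
side 0.7 [ 502.8 -227.2   31. ]
mouth side 0.69 [ 512.  -200.1   31. ]
mouth side 0.3 [716.1 288.1  31. ]
top 0.69 [ 513.6 -236.7   31. ]
top 0.58 [524.4 238.8  31. ]
mouth top 0.97 [ 521.7 -205.6   31. ]
wrist 0.56 [ 512.1 -237.7   31. ]
wrist 0.34 [517.5 189.5  31. ]
mouth wrist 0.57 [ 518.5 -209.3   31. ]
60 (array([-87. ,  23.3,  -0.1]), array([ 21. ,  74.5, -57.4])) [[-10.0, 25.0, 104.0, -35.0, 59.0, 26.0]]
[[-10.0, 32.0, 108.0, -40.0, 51.0, 34.0]]
65 (array([-82.2,  22. ,  -0.1]), array([ 21.3,  75.9, -58.2])) [[-12.0, 24.0, 103.0, -30.0, 58.0, 20.0]]
[[-12.0, 31.0, 108.0, -35.0, 48.0, 28.0]]
70 (array([-77.3,  20.7,  -0.1]), array([ 21.7,  77.4, -58.8])) [[-15.0, 23.0, 103.0, -24.0, 56.0, 14.0]]
[[-15.0, 30.0, 108.0, -28.0, 46.0, 20.0]]
```

View pics/w4.png

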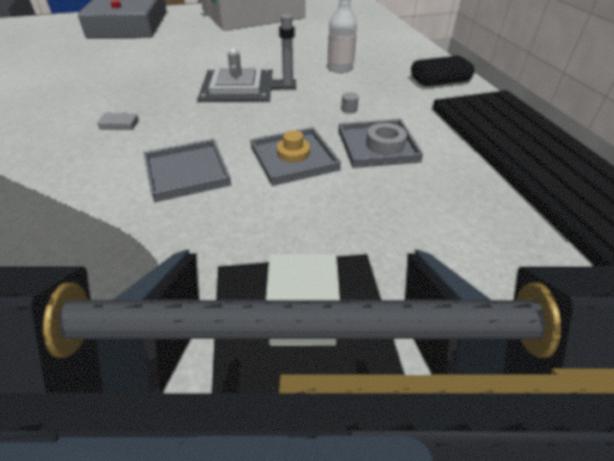

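The cap lies flat on the mat, square to the hand, with its mouth toward the far-left (+y) side. I'll regrasp it from the mouth side, tilted back over it.

```bash
python3 - <<'E'
from h import *
Rt,t=pose(255,65,False,(515.7,-224.9,34)); a=Rt[:,0]
print(a,t,t-90*a); print(delta(Rt,t-90*a))
E
```

```text
[-0.1 -0.4 -0.9] [ 513.6 -232.7   16.8] [ 523.5 -195.9   98.3]
(array([-82.2,  22. ,  -0.1]), array([ 33.9, 124.7, -62.6]))
```

>>> {"method": "drive_tool", "body": {
  "plan": [
    [-9,2.4,0,3,12,10,91],
    [-18,4.8,0,7,25,15,91],
    [-27,7.2,0,11,40,15,91],
    [-37,9.9,0,16,55,15,91],
    [-46,12.3,0,20,70,10,91],
    [-55,14.7,0,24,85,0,91],
    [-64,17.1,0,28,100,-10,91],
    [-73,19.5,0,32,115,-30,91],
    [-82.2,22,-0.1,34,125,-50,91],
    [-82.2,22,-0.1,34,125,-62,91]
  ]
}}

```text
time_s: 17.2
ee_pos: [523.3, -192.2, 96.2]
ee_rot: [-90.7, 65.0, -105.3]
force: [0.3, 0.1, 0.2]
gripper_width: 91.2
```

```bash
python3 - <<'E'
from h import *
s=state(); print(s['time_s'],s['qpos'])
Rt,t=pose(255,65,False,(515.7,-224.9,34)); print(delta(Rt,t))
C=cam('wrist');a=grab_frame('wrist'); save(a[:270],'pics/w5.png',1.2)
print(proj(C,[515.7,-224.9,34])*1.2, [ (proj(C,D([513.4,-233.6,58])+D(o))*1.2).round(0).tolist() for o in ([0,0,0],[6.7,25,0])])
E
```

```text
17.2 [ -6.8  25.  102.9 -29.1  59.5  24.4]
(array([-0. , -0.3, -0.3]), array([ -9.7, -40.5, -79.4]))
[304.3 249.2] [[304.0, 288.0], [305.0, 255.0]]
```

View pics/w5.png

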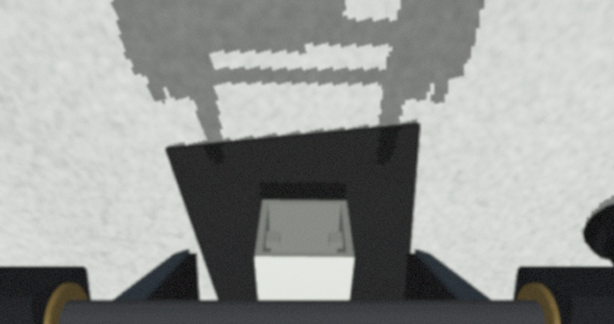

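The mouth faces the camera with its upper rim at (304, 255), against a predicted (305, 255). The cap is where I expected and centred between the fingers, so I'll go down and grip.

>>> {"method": "drive_tool", "body": {
  "plan": [
    [0,-0.3,-0.3,-3,-12,-24,91],
    [0,-0.3,-0.3,-6,-24,-48,91],
    [0,-0.3,-0.3,-8.5,-35,-68,91],
    [0,-0.3,-0.3,-10,-40,-78,91],
    [0,-0.3,-0.3,-10,-40.5,-79,91],
    [0,-0.3,-0.3,-10,-40.5,-79,91]
  ]
}}

```text
time_s: 18.0
ee_pos: [512.9, -234.7, 17.4]
ee_rot: [-90.0, 65.1, -105.2]
force: [-0.4, 0.8, 0.1]
gripper_width: 91.3
```

>>> {"method": "drive_tool", "body": {
  "plan": [
    [0,0,0,0,0,0,70],
    [0,0,0,0,0,0,58],
    [0,0,0,0,0,0,45],
    [0,0,0,0,0,0,45],
    [0,0,0,0,0,0,45],
    [0,0,0,0,0,0,45]
  ],
  "grip_force": 20
}}

```text
time_s: 18.75
ee_pos: [513.0, -234.5, 17.5]
ee_rot: [-90.0, 65.1, -105.1]
force: [0.6, 1.4, 0.3]
gripper_width: 54.0
```

```bash
python3 - <<'E'
from h import *
s=state(); Rt=rot(s['ee_rot']); g=s['ee_pos']-19*Rt[:,0]; h=D([np.cos(np.radians(75)),np.sin(np.radians(75)),0])
print(s['ee_pos'],s['ee_rot'],s['force'],s['gripper_width'],'grasp',g,'off mouthward',(g-[513.4,-233.6,31])@h, 'elev',np.degrees(np.arcsin(-Rt[2,0])))
for c in('side','top'):
  C=cam(c);a=grab_frame(c)
  for d in place_of(c,'tray')[:3]: print(c,round(d['p'],2),at_z(C,D(d['location'])*[512,384],0))
  if c=='top': 
    b=a[195:260,190:255]; cv2.imwrite('pics/tray.png',cv2.resize(b[:,:,::-1],None,fx=8,fy=8,interpolation=cv2.INTER_CUBIC))
E
```

```text
[ 513.  -234.5   17.5] [ -90.    65.1 -105.1] [0.6 1.4 0.3] 54.01139846345918 grasp [ 515.1 -226.8   34.7] off mouthward 7.003774559357232 elev 65.10201039603466
side 0.94 [432.    6.7   0. ]
side 0.61 [685.5  10.3  -0. ]
side 0.6 [579.7  17.5   0. ]
top 0.95 [568.7  16.5   0. ]
top 0.86 [681.7   5.7   0. ]
top 0.85 [427.9  13.5   0. ]
```

View pics/tray.png

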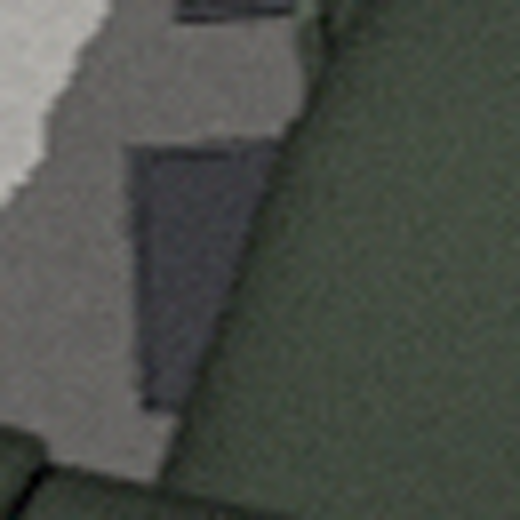

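```bash
python3 - <<'E'
from h import *
C=cam('top')
P=D([at_z(C,(x/1.5,y/1.5),14) for x,y in[(307,320),(359,317),(362,367),(311,370)]]);print(P,P.mean(0))
c=camera_info('wrist');T=np.eye(4);T[:3,:3]=rot([89.9,30,75]);T[:3,3]=[489.5,-321.2,162.5];T=T@D(c['hand_eye']);W=(D(c['intrinsics']),T[:3,:3],T[:3,3])
P=D([at_z(W,(x/1.2,y/1.2),14) for x,y in[(145,150),(214,140),(230,183),(153,199)]]);print(P,P.mean(0))
p=fit().x
for hd in(80,93,100):
  for z in(150,41): print(hd,z,[b.round(0).tolist() for b in ik(*pose(hd,25,True,(432,14,z)),p)])
E
```

```text
[[470.1  67.8  14. ]
 [478.7 -27.8  14. ]
 [387.4 -36.5  14. ]
 [379.3  55.7  14. ]] [428.9  14.8  14. ]
[[382.4  58.2  14. ]
 [470.7  60.   14. ]
 [478.5 -39.1  14. ]
 [391.7 -46.5  14. ]] [430.8   8.1  14. ]
80 150 [[-37.0, 29.0, 122.0, 55.0, 80.0, -63.0]]
80 41 [[-37.0, 41.0, 125.0, 59.0, 72.0, -77.0]]
93 150 [[-33.0, 32.0, 114.0, 48.0, 87.0, -63.0]]
93 41 [[-33.0, 43.0, 117.0, 49.0, 78.0, -73.0]]
100 150 [[-30.0, 33.0, 110.0, 44.0, 90.0, -63.0]]
100 41 [[-30.0, 44.0, 113.0, 44.0, 81.0, -72.0]]
```

The gripped point is only 7 mm toward the mouth, which would leave the fingers barely above the tray's wall. I'll regrip 4 mm further toward the mouth.

>>> {"method": "drive_tool", "body": {
  "plan": [
    [0,0,0,0,0,0,62],
    [0,0,0,0,0,0,66],
    [0,0,0,1,4,0,66],
    [0,0,0,1,4,0,66],
    [0,0,0,1,4,0,45],
    [0,0,0,1,4,0,45],
    [0,0,0,1,4,0,45],
    [0,0,0,1,4,0,45]
  ],
  "grip_force": 20
}}

```text
time_s: 19.95
ee_pos: [514.0, -230.6, 17.5]
ee_rot: [-90.0, 65.1, -105.1]
force: [-0.1, 0.5, -0.4]
gripper_width: 54.3
```

```bash
cat > place.py <<'E'
from h import *
s=state(); R0=rot(s['ee_rot']); e0=np.degrees(np.arcsin(-R0[2,0]))
print(s['time_s'],s['ee_pos'],s['gripper_width'],e0)
v=R0.T@(D([513.4,-233.6,31])-s['ee_pos']); np.save('v.npy',v)
for z in(160,31):
    Rt,_=pose(95,90-e0,True,(0,0,0)); t=D([431,13,z])-Rt@v
    print('tcp',t,'grasp z',t[2]-19*Rt[2,0],delta(Rt,t),[b.round(0).tolist() for b in ik(Rt,t,fit().x)])
print('capz', Rt@R0.T@D([-np.cos(np.radians(75)),-np.sin(np.radians(75)),0]))
E
python3 place.py
```

```text
19.95 [ 514.  -230.6   17.5] 54.28770871334731 65.10615865158287
tcp [429.6  26.4 163.1] grasp z 171.07800662680057 (array([90. , -8. , 15.8]), array([-84.4, 257. , 145.6])) [[-33.0, 30.0, 112.0, 46.0, 90.0, -61.0]]
tcp [429.6  26.4  34.1] grasp z 42.078006626800565 (array([90. , -8. , 15.8]), array([-84.4, 257. ,  16.6])) [[-33.0, 43.0, 115.0, 47.0, 79.0, -73.0]]
capz [ 0.  0. -1.]
```

>>> {"method": "drive_tool", "body": {
  "plan": [
    [0,0,0,0,0,10,45],
    [0,0,0,0,0,30,45],
    [0,0,0,0,0,60,45],
    [0,0,0,0,0,100,45],
    [0,0,0,-5,15,140,45],
    [9,-0.8,1.6,-15,40,165,45],
    [18,-1.6,3.2,-25,70,170,45],
    [27,-2.4,4.8,-33,100,170,45],
    [36,-3.2,6.3,-42,130,170,45],
    [45,-4,7.9,-50,160,170,45]
  ]
}}

```text
time_s: 21.2
ee_pos: [463.8, -69.8, 188.9]
ee_rot: [101.4, 69.3, 95.7]
force: [-1.4, 0.2, -1.1]
gripper_width: 53.8
```

```bash
cat > rem.py <<'E'
from h import *
import sys
x,y,z=map(float,sys.argv[1:4]); v=np.load('v.npy'); s=state()
Rt,_=pose(95,24.9,True,(0,0,0)); t=D([x,y,z])-Rt@v
print(s['time_s'],s['force'],s['gripper_width'],delta(Rt,t))
E
python3 rem.py 431 13 130
```

```text
21.2 [-1.4  0.2 -1.1] 53.839455981173664 (array([44.8, -3.8,  7.9]), array([-34.2,  96.3, -55.8]))
```

>>> {"method": "drive_tool", "body": {
  "plan": [
    [9,-0.8,1.6,-8,20,0,45],
    [18,-1.5,3.2,-15,40,0,45],
    [27,-2.3,4.8,-22,60,-10,45],
    [36,-3,6.4,-28,80,-25,45],
    [44.8,-3.8,7.9,-34,96,-45,45],
    [44.8,-3.8,7.9,-34,96,-56,45],
    [44.8,-3.8,7.9,-34,96,-56,45]
  ]
}}

```text
time_s: 22.08
ee_pos: [430.3, 25.8, 133.1]
ee_rot: [90.0, 25.0, 95.0]
force: [-0.2, -0.4, -0.1]
gripper_width: 53.9
```

```bash
python3 rem.py 431 13 130; python3 - <<'E'
from h import *
for c in('side','top'):
  C=cam(c);a=grab_frame(c)
  for n,z in(('cap_center',130),('cap_mouth',156),('tray',0)):
    for d in place_of(c,n)[:3]: print(n,c,round(d['p'],2),at_z(C,D(d['location'])*[512,384],z))
  if c=='side': A=a[160:280,200:360]
  else: B=a[170:290,150:310]
save(np.hstack([A,B]),'pics/c6.png',2.4)
s=state();C=cam('top');Cs=cam('side')
E
```

```text
22.075 [-0.2 -0.4 -0.1] 53.92286053990757 (array([0.1, 0. , 0. ]), array([-0.7,  0.7,  0. ]))
cap_center side 0.57 [432.8  10.9 130. ]
cap_mouth side 0.68 [429.4  19.3 156. ]
tray side 0.88 [684.9  13.5   0. ]
tray side 0.85 [438.4  10.6   0. ]
tray side 0.67 [569.4  18.7   0. ]
cap_center top 0.61 [436.1   9.3 130. ]
cap_mouth top 0.56 [433.2  13.8 156. ]
tray top 0.92 [693.5   4.7   0. ]
tray top 0.72 [539.5 255.9  -0. ]
tray top 0.7 [566.2  11.8   0. ]
```

View pics/c6.png

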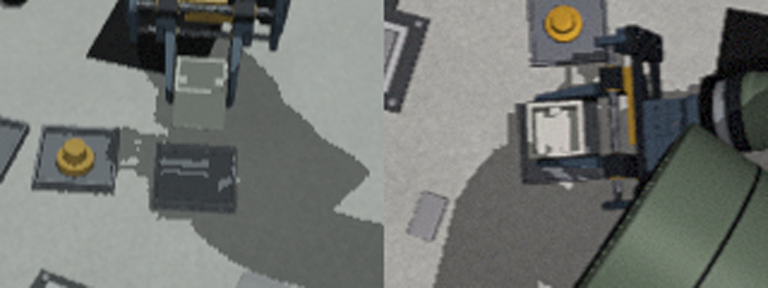

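The cap is mouth up over the empty tray. All the tray estimates lie within 9 mm of (432, 13), and 18 mm is allowed. I'll lower it.

>>> {"method": "drive_tool", "body": {
  "plan": [
    [0,0,0,0,0,-20,45],
    [0,0,0,0,0,-50,45],
    [0,0,0,0,0,-75,45],
    [0,0,0,0,0,-90,45],
    [0,0,0,0,0,-95,45],
    [0,0,0,0,0,-97,45],
    [0,0,0,0,0,-97,45]
  ]
}}

```text
time_s: 23.35
ee_pos: [430.2, 26.0, 36.9]
ee_rot: [89.9, 25.0, 95.0]
force: [0.0, 0.3, -0.6]
gripper_width: 53.9
```

>>> {"method": "drive_tool", "body": {
  "plan": [
    [0,0,0,0,0,-1,45],
    [0,0,0,0,0,-1.5,45],
    [0,0,0,0,0,-1.5,45]
  ]
}}

```text
time_s: 23.72
ee_pos: [430.2, 26.0, 35.5]
ee_rot: [89.8, 25.0, 94.9]
force: [-0.1, -0.3, -1.0]
gripper_width: 54.0
```

```bash
python3 rem.py 431 13 30
```

```text
23.725 [-0.1 -0.3 -1. ] 54.049716429928196 (array([ 0.1,  0.1, -0. ]), array([-0.6,  0.4, -2.4]))
```

>>> {"method": "drive_tool", "body": {
  "plan": [
    [0,0,0,0,0,-1,45],
    [0,0,0,0,0,-2,45],
    [0,0,0,0,0,-2,45]
  ]
}}

```text
time_s: 24.1
ee_pos: [430.2, 26.0, 33.5]
ee_rot: [89.9, 25.0, 94.9]
force: [-0.4, -1.3, -0.6]
gripper_width: 53.6
```

>>> {"method": "drive_tool", "body": {
  "plan": [
    [0,0,0,0,0,-1,45],
    [0,0,0,0,0,-1,45]
  ]
}}

```text
time_s: 24.35
ee_pos: [430.2, 26.1, 33.4]
ee_rot: [89.8, 24.9, 94.9]
force: [-0.2, -1.9, 4.6]
gripper_width: 54.3
```

Contact came at the expected height. I'll release and back straight out.

>>> {"method": "drive_tool", "body": {
  "plan": [
    [0,0,0,0,0,0,58],
    [0,0,0,0,0,0,66],
    [0,0,0,0,0,0,74],
    [0,0,0,0,0,0,78],
    [0,0,0,1,-12,6,78],
    [0,0,0,3,-32,15,78],
    [0,0,0,6,-62,29,78],
    [0,0,0,9,-100,47,78],
    [0,0,0,10,-130,80,78],
    [0,0,0,10,-150,120,78]
  ]
}}

```text
time_s: 25.6
ee_pos: [440.2, -126.7, 154.6]
ee_rot: [89.9, 24.9, 94.8]
force: [0.3, -0.2, -0.4]
gripper_width: 78.3
```

```bash
python3 - <<'E'
from h import *
s=state(); print(s['time_s'],s['force'])
ims=[]
for c in('side','wrist'):
  C=cam(c);a=grab_frame(c)
  for n,z in(('cap_center',30),('cap_mouth',56),('tray',0),('gauge_foot',13),('nest',0)):
    for d in place_of(c,n)[:2]: print(n,c,round(d['p'],2),at_z(C,D(d['location'])*[512,384],z))
  ims.append(a[200:320,170:330] if c=='side' else cv2.resize(a,(160,120)))
save(np.hstack([cv2.resize(ims[0],(400,300)),cv2.resize(a,(400,300))]),'pics/f.png',1)
E
```

```text
25.6 [ 0.3 -0.2 -0.4]
cap_center side 0.87 [433.1  17.   30. ]
cap_mouth side 0.77 [434.1  17.2  56. ]
tray side 0.77 [574.1  21.5   0. ]
tray side 0.62 [436.4   7.1   0. ]
gauge_foot side 0.86 [529.1 237.   13. ]
nest side 0.67 [523.5 253.5   0. ]
cap_center wrist 0.61 [430.1  12.4  30. ]
cap_mouth wrist 0.57 [429.6  11.1  56. ]
gauge_foot wrist 0.94 [523.8 241.2  13. ]
nest wrist 0.72 [526.5 234.5   0. ]
```

View pics/f.png

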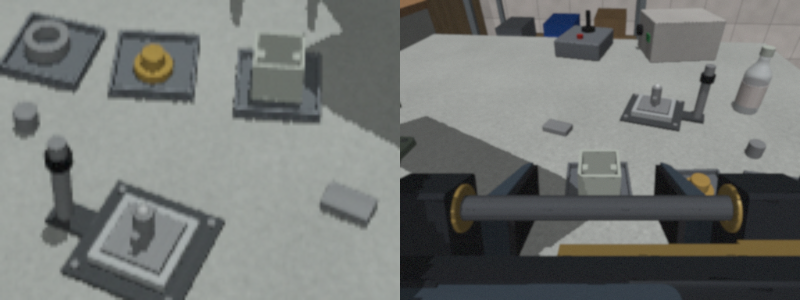

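The cap stands mouth up, centred in the tray, and the gauge sits flat in its nest. The arm is clear, so I'll hand in.

```bash
python3 -c "
from h import *
print(env.job_done())"
```

```text
the job is handed in; nothing more can be done
None
```

The cap now stands mouth up in the empty tray, and the gauge is still in its nest. I handed the job in at about 26 s; no verdict is reported.

**What I did:**
- I gripped the cap with the tool tilted, turned it 55° and lifted it off. The force during the lift was about -1 N, the cap's weight alone.
- I laid the cap on its side on the mat and regripped it from the mouth side. I then set it mouth up on the tray floor, let go and backed out.

**Last checks:**
- **Cap:** the side camera puts its centre at (433, 17) and the wrist camera at (430, 12). The tray centre is about (432, 13), so it is within a few millimetres. In both pictures it stands upright.
- **Gauge:** it looks flat and upright in its pocket, but I judged this from the pictures only. Its height was not measured separately.
- **Other things:** those visible in the last pictures look undisturbed. I did not re-measure them, and the loupe and driver were not in those crops.
- **Arm:** it is clear of everything, with the force near zero.

**Disagreements:** the position estimates varied by up to 9 mm for the tray centre, and by more for the nest (up to 19 mm in the last pictures). I used averages, which left room inside the 18 mm allowed in the tray.

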